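# Gauge a keyway's depth and set the marker to it

### The job

Slide the aluminium bar along its track until its keyway is centred under the gauge's probe, then press the gauge's black pad down until the foot sits flat on the bar, and let it spring back up; do not let the probe come down on the bar's solid top. The pointer keeps the depth it read: slide the small aluminium marker along the scale until it stands directly opposite the pointer, and leave the bar under the gauge and everything else undisturbed.

Things in the scene. Friction and masses are not known exactly. Their poses are not given: they have to be found in the camera images.
- track (a point): Point on the floor of the fixed gauge's track, straight under the probe, on the upper face of its grey base plate (290 x 460 mm, 10 thick; place and yaw vary). y along the track, x across it away from the robot. The track lies between two rails 10 mm high, 48 mm apart, 460 long, open at both ends. Over it, blue arm 50 mm wide (y), 78-102 mm above this point; column 58-98 mm beyond in x.
- keyway (a point): Centre of the keyway's mouth, level with the bar's top; axes as the track's. The keyway is a closed pocket 16 mm along y by 28 mm across, of unknown depth, 6 to 18 mm, in the top of a loose aluminium bar 180 long (y) x 44 x 30 high, 0.35-0.7 kg, with 2 mm play each side in the track. Starts 50-130 mm from the probe on its -y side. The probe should enter within 4.5 mm of this centre.
- bar_tail (a point): Centre of the bar's -y end face, half-way up (15 mm below its top), 110 mm from the keyway's centre. Pushing here along +y brings the keyway towards the probe.
- foot (a point): Centre of the underside of the gauge's foot (steel, 36 x 40 mm, 10 thick), on the probe's axis. Raised, it is 60 mm above the track floor (30 mm above the bar's top, the probe's tip 8 mm above the bar's top). Flat on the bar, it is level with keyway. A flat plate with the paper scale (136 mm along y) is fixed to it and reaches to 106 mm on the robot's side.
- pad (a point): Centre of the top of the black round press pad (46 mm across, 14 thick), on the same vertical axis as the foot and fixed to it, 98 mm above the foot's underside. It stands 158 mm above the track floor when raised.
- head (a joint): How far pad, foot, probe and scale are pressed down, m: 0 raised, 0.030 when the foot is flat on the bar. About 2 N starts it, 4.5 N near the bottom, plus about 3 N while the probe is being pushed in; the foot then stops hard on the bar. Springs back to 0 when released.
- probe: Steel probe pin, 6 mm across, sticking out 22 mm under the foot at the start; the origin lies on its axis 22 mm above its tip. A light spring and a drag let it be pushed up into the foot (about 3 N) and hold it there, so that the reading stays.
- pointer (a joint): Travel of the pointer along the scale, m: 0 at the start (probe fully out); 4 mm for each mm the probe is pushed in, towards -y of the track. With the foot flat on the bar the depth is 22 mm minus a quarter of this. Above 0.071 the probe has landed on solid metal.
- pointer_tip (a point): Tip of the dark flat pointer over the paper scale, on the robot's side of the track (104 mm from the track's middle); it points to -x and rides with the head, 74.5 mm above the track floor when the head is raised. The scale has a line for every 2 mm of depth, 8 mm apart, a longer one for 0, 10 and 20.
- marker (a joint): Travel of the marker along the scale towards +y, m: 0 to 0.112; it starts within 0.018 of 0, and slides stiffly (about 1.5 N), staying where it is left.
- marker_grip (a point): Middle of the marker's grip, an aluminium block 24 (x) x 14 (y) x 26 mm high on top of a fixed black rail (160 x 30 mm, its top 60 mm above the track floor), 137 mm from the track's middle on the robot's side. This point is 11 mm below the block's top and 15.5 mm above the rail. It can be pinched along y or pushed.
- marker_tip (a point): End of the marker's finger, 27 mm from the grip's middle towards +x, facing the pointer's tip; it stands opposite the pointer when both have the same y in the track's axes.
- can: Bystander: plain red spray can, 60 mm across, 170 mm high; origin under its centre.
- driver: Bystander: screwdriver lying on the bench; origin at its underside.
- square: Bystander: flat blue triangular square, 160 mm; origin under the middle of its long edge.
Not all that is in view belongs to the job. What is shaped like the part that bears keyway but pink or yellow is not meant.

How it is judged:
By the outcome, as a careful person would: the job done as asked, in the order asked, and still so for the second after the job is handed in, with the robot touching nothing.
It also fails if it takes over 64 s, if anything falls off the work surface, if the arm or the gripper's body presses on something with over 40 N, if the wrist force passes 120 N, or if a joint passes its speed limit or range.

### The arm

A 6-joint arm with a two-finger parallel gripper is mounted at the origin on the work surface. World frame = base frame: x ahead of the robot, y to its left, z up, the work surface at z = 0. Lengths are in m, angles in rad, forces in N, time in s.
With the tool pointing down it reaches from about 0.25 to 0.775 m from the base axis. Payload 4 kg.
Tool frame: the origin (TCP) lies between the finger pads; the fingertips stand 8 mm ahead of it and the grasp point (between the pads) lies 11 mm behind it; z points along the fingers, y is the direction in which the jaws open and shut (so a half turn about z gives the same grasp; the last joint's range is limited). The gripper opens to 94 mm and grips with 3 to 60 N. Pads are 16 mm wide; open, the fingers measure 119 mm over their backs; the gripper's body (75 mm by 177 mm) begins 78 mm behind the grasp point.
Start: joints at [1.037, 0.087, 1.371, -0, 1.684, -0.103], TCP at [0.23, 0.5, 0.214] pointing down, gripper open.
Joint ranges: [-3.1, 3.1], [-0.76, 2.03], [0.27, 2.55], [-1.08, 4.22], [0.17, 2.65], [-2.57, 2.57]. Speed limits (rad/s): [2.79, 2.79, 3.14, 3.14, 3.14, 3.14].

### API

Orientations are given as a unit quaternion [x, y, z, w].
In Python, from plant import bot gives the robot as it stands.
- The arm moves only by the tool jog_arm, never from a script. Its argument "motion" is one flat list of numbers, 5 for each row, row after row: the shift along the tool's x, y, z in mm, then the turn about the tool's z in rad, then the opening, from 0 (shut) to 1 (fully open). In form: [tx, ty, tz, spin, jaw, tx, ty, tz, spin, jaw, ...]. A call has 1 to 10 rows; each row shifts and turns the commanded pose from where the row before left it, along the tool's axes as they then stand; what a row does not reach is not made up. A row lasts 1/8 s, in which the tool goes at most 62.5 mm and 10.7 degrees, less where a joint would pass 70% of its speed; a pose out of reach is approached as far as the arm can. A call with a gripper value outside its range is refused whole. The fingers move at their own pace and stop on an object; "squeeze" is the grip in N (left out, the last holds). Time passes only in rows, so rows that do not move let the fingers close. It gives the time, the measured TCP pose, the force and the opening at its end, in the units of the state.
- bot.sense(): the state, without advancing time (a new reading comes with each control period).
- bot.get_image(name): name is "scene" or "top"; returns the picture (384x512x3 uint8, red, green, blue); there is no depth.
- bot.camera_info(name): a dict with "intrinsics" (3x3 intrinsics, pixels), "distortion" ([k1, k2, p1, p2, k3] as OpenCV has them; the pictures are not rectified), "extrinsics" (4x4, takes a point from world to camera coordinates). Camera axes: x right, y down, z forward; pixel columns grow to the right and rows downward; lengths in m; the calibration is good to about 2 mm. A picture is of the moment at which its call begins. camera_info takes no time and is no camera call.
- bot.sign_off(): hands the job in, once; it reports no verdict.
The state is a dict: "time_s": time; "joint_positions": joint angles; "joint_vel": joint speeds; "joint_torque": joint torques, N m; "tool_pos": TCP position; "tcp_rot": TCP orientation; "wrist_force": force on the tool from outside, world axes, zero at the start; "torque": the same for the moment, N m; "finger_gap": finger opening in m.
Only numpy, scipy, OpenCV 4.12 (cv2) and the standard library are available. Lean on these libraries where they do the work, as an engineer would, in place of code of your own. Each camera call takes 0.05 s, during which the arm holds its last target. There are 200 camera calls.

## Working session

There is one attempt and no reset: what is moved stays moved. The work goes in short steps, Python scripts to look and compute and a tool call to move; the robot and the scene stay as the last step left them, time stands still between calls to the robot, and variables do not carry over. Pictures are saved under pics/ and viewed, about 8 in all and at most 12, crops included, and the job is handed in when it is done.

Besides the shell and the picture viewer there is one more tool, called after "Request:" by a JSON object that holds its "fn" and its "kwargs". jog_arm: Moves the arm, as the interface text tells. Its arguments: {"type":"object","properties":{"motion":{"type":"array"},"squeeze":{"type":"number"}},"required":["motion"]}

```bash
mkdir -p pics; cat > h.py <<'E'
import numpy as np, cv2
from plant import bot
def cam(n):
    c=bot.camera_info(n); return [np.array(c[k],float) for k in("intrinsics","distortion","extrinsics")]
def proj(n,P):
    K,d,T=cam(n); return cv2.projectPoints(np.atleast_2d(np.array(P,float)),cv2.Rodrigues(T[:3,:3])[0],T[:3,3],K,d)[0][:,0]
def ray(n,uv,z):
    K,d,T=cam(n); p=cv2.undistortPoints(np.array(uv,float).reshape(-1,1,2),K,d)[:,0]
    R=T[:3,:3];C=-R.T@T[:3,3]; D=np.c_[p,np.ones(len(p))]@R
    return C+D*((z-C[2])/D[:,2])[:,None]
def save(n,f):
    im=bot.get_image(n)[:,:,::-1].copy(); cv2.imwrite(f,im); return im
E
python3 - <<'E'
from h import *
a=save("top","pics/top0.png"); b=save("scene","pics/scene0.png")
for n in("top","scene"):
    K,d,T=cam(n); print(n,K[0,0],d,-T[:3,:3].T@T[:3,3], T[2,:3])
print(bot.sense())
E
```

```text
top 365.45256162748035 [-0.10545718  0.          0.          0.          0.        ] [ 0.31323109 -0.00906572  1.22794492] [ 0.19735544  0.03068415 -0.97985168]
scene 491.803106724672 [-0.13056898  0.          0.          0.          0.        ] [1.1701878  0.58534708 1.46914944] [-0.38378498 -0.3654731  -0.84802034]
{'time_s': 0.1, 'joint_positions': array([ 1.03688456e+00,  8.78692334e-02,  1.37211479e+00, -2.48994096e-05,
        1.68360188e+00, -1.03108823e-01]), 'joint_vel': array([ 0.00083495, -0.00060449, -0.00405297, -0.00075516, -0.00314506,
        0.00056914]), 'joint_torque': array([ 1.62701243e-03, -3.41249979e+01, -3.03301978e+01,  7.19005382e-02,
        3.04327975e-02, -1.05145020e-04]), 'tool_pos': array([0.22944691, 0.49931697, 0.21242178]), 'tcp_rot': array([ 2.13740893e-01,  9.76889880e-01, -9.50370431e-04, -3.00345021e-04]), 'wrist_force': array([-0.05275695,  0.13440573, -0.10668123]), 'torque': array([-0.01209869,  0.00144807, -0.00294167]), 'finger_gap': 0.09411674849981178}
```

View pics/top0.png

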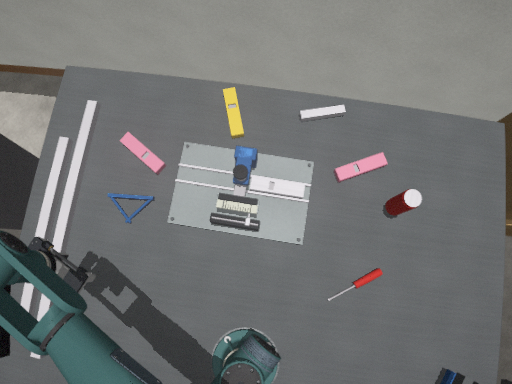

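View pics/scene0.png

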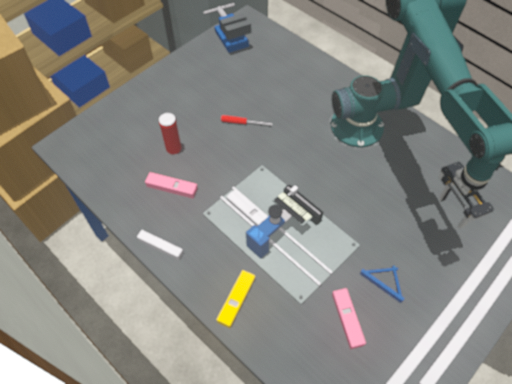

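The top view shows the gauge plate at about (240,190). A silvery bar with a slot lies in the track (slot near (272,186)), and there are similar bars in pink (142,152), (361,167), in yellow (233,112), and in plain white (322,112). The one in the track fits the description. I'll confirm it with an enlarged crop.

```bash
python3 - <<'E'
from h import *
a=cv2.imread("pics/top0.png")[95:250,160:360]; b=cv2.imread("pics/scene0.png")[160:305,195:365]
cv2.imwrite("pics/c_top.png",cv2.resize(a,None,fx=4,fy=3.8709,interpolation=3) if 0 else cv2.resize(a,None,fx=3.8,fy=3.8,interpolation=2))
cv2.imwrite("pics/c_sc.png",cv2.resize(b,None,fx=4,fy=4,interpolation=2))
E
```

```text
(no output)
```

View pics/c_top.png

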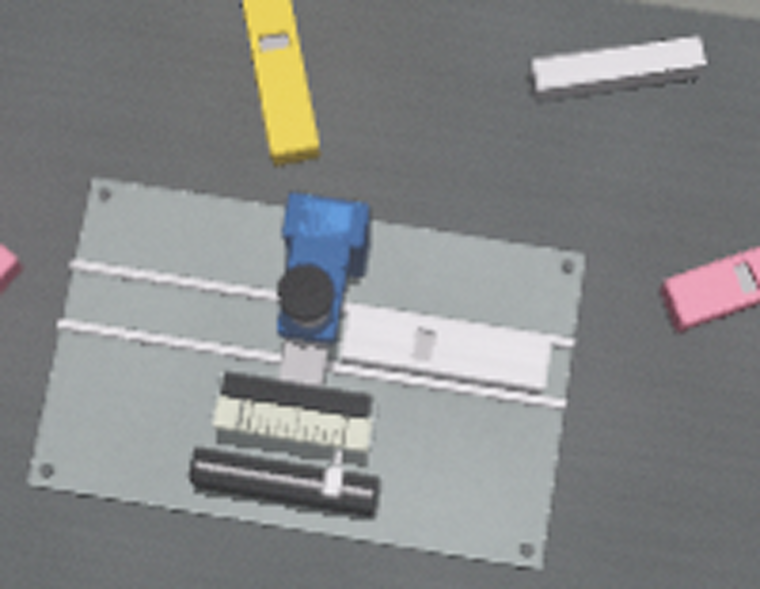

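View pics/c_sc.png

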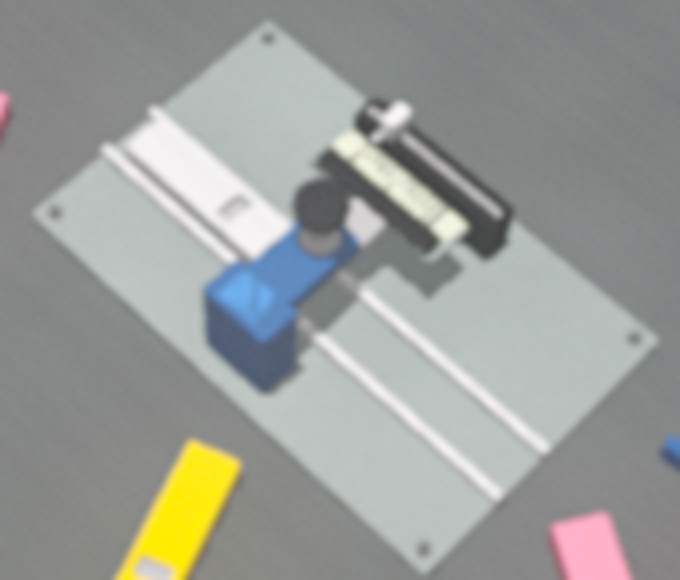

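The silvery bar in the track, with its slot at crop (425,343), is the one meant; the bar at upper right is plain and has no pocket. Next I'll fit the gauge frame.

```bash
cat > fit.py <<'E'
from h import *
from scipy.optimize import least_squares
t=lambda p:np.array(p)/3.8+[160,95]-.37
s=lambda p:np.array(p)/4+[195,160]-.375
top=dict(C=[[92,180],[584,255],[541,568],[30,486]],pad=[306,289],key=[426,343],tail=[549,363],mk=[333,478],R=[[75,265],[575,343],[62,324],[566,403]])
sc=dict(C=[[423,573],[35,213],[268,20],[660,340]],pad=[321,202],key=[237,208],R=[[500,495],[105,150],[547,450],[155,110]])
sg=np.array([[1,1],[1,-1],[-1,-1],[-1,1]])
def W(p,L):
    c,q=np.cos(p[2]),np.sin(p[2]); L=np.atleast_2d(L)
    return np.c_[p[0]+c*L[:,0]-q*L[:,1],p[1]+q*L[:,0]+c*L[:,1],.01+L[:,2]]
def L(p,P):
    c,q=np.cos(p[2]),np.sin(p[2]); d=P[:,:2]-p[:2]; return np.c_[c*d[:,0]+q*d[:,1],-q*d[:,0]+c*d[:,1],P[:,2]-.01]
# p: x,y,yaw, plate centre ox,oy, rail half spacing, key y, pixel shifts of cams
def res(p,full=False):
    out=[]
    C=np.c_[sg*[.145,.23]+[p[3],p[4]],np.zeros(4)]
    r=.029; R=np.array([[r,.23+p[4],.01],[r,-.23+p[4],.01],[-r,.23+p[4],.01],[-r,-.23+p[4],.01]])
    P=W(p,np.r_[C,[[0,0,.158]],[[p[5],p[6],.03]],R])
    for n,f,d,k in(("top",t,top,7),("scene",s,sc,9)):
        m=f(d['C']+[d['pad'],d['key']]+d['R']); out.append(proj(n,P)+p[k:k+2]-m)
    return np.array(out) if full else np.r_[np.array(out).ravel(),np.array(p[7:])/1.0]
if __name__=="__main__":
    r=least_squares(res,[.45,-.0,-.1,0,0,0,-.08,0,0,0,0]); p=r.x
    print(np.round(p,4)); print(np.round(res(p,True),2)); np.save("p.npy",p)
    print("mk",L(p,ray("top",t(top['mk'])-p[7:9],.0965)),"tail",L(p,ray("top",t(top['tail'])-p[7:9],.04)))
    print(W(p,[[0,0,.158],[0,p[6]-.11,.015],[-.137,0,.0755]]))
E
python3 fit.py
```

```text
[ 5.761e-01  9.160e-02 -2.070e-02 -3.090e-02 -2.000e-04 -2.000e-04
 -9.740e-02  5.880e-02 -4.016e-01  5.803e-01 -1.577e-01]
[[[ 0.41 -0.52]
  [ 0.71 -0.29]
  [ 0.5   0.7 ]
  [-0.51 -0.  ]
  [ 0.17  0.52]
  [-0.4   0.55]
  [-0.74 -0.64]
  [ 0.25 -0.4 ]
  [-0.79  0.01]
  [ 0.33  0.47]]

 [[ 0.81  0.54]
  [-0.86  0.03]
  [ 0.29 -0.03]
  [ 0.31 -0.36]
  [ 0.32  0.04]
  [-0.65  0.23]
  [ 0.06  0.7 ]
  [-0.37 -0.54]
  [ 0.3  -0.1 ]
  [-0.77 -0.36]]]
mk [[-0.13454422 -0.04112008  0.0865    ]] tail [[ 0.0013362 -0.2073859  0.03     ]]
[[ 0.5760776   0.09155627  0.168     ]
 [ 0.5717757  -0.11583272  0.025     ]
 [ 0.43910706  0.09439747  0.0855    ]]
```

Gauge frame: track at (0.576, 0.092), yaw −0.021, with the keyway about 97 mm on the −y side. First I'll turn the tool so that its x runs along track +y and its y along track +x.

Request:
{"fn": "jog_arm", "kwargs": {"motion": [0,0,0,0.166,0,0,0,0,0.166,0,0,0,0,0.166,0,0,0,0,0.166,0,0,0,0,0.166,0,0,0,0,0.166,0,0,0,0,0.165,0], "squeeze": 20}}

```text
time_s: 0.98
tool_pos: [0.2295, 0.4995, 0.2128]
tcp_rot: [0.716, 0.698, -0.001, 0.0]
wrist_force: [0.4, 0.1, 0.2]
finger_gap: 0.0274
```

Request:
{"fn": "jog_arm", "kwargs": {"motion": [-46,25,0,0,0,-46,25,0,0,0,-46,25,0,0,0,-46,25,0,0,0,-46,25,0,0,0,-46,25,0,0,0,-46,25,0,0,0,-46,25,0,0,0]}}

```text
time_s: 1.98
tool_pos: [0.4222, 0.126, 0.2131]
tcp_rot: [0.714, 0.7, -0.0, -0.0]
wrist_force: [0.6, 0.0, 0.5]
finger_gap: 0.0006
```

```bash
cat > st.py <<'E'
from fit import *
from scipy.spatial.transform import Rotation as Ro
p=np.load("p.npy"); s_=bot.sense(); R=Ro.from_quat(s_['tcp_rot']).as_matrix()
print("t",s_['time_s'],"L mm",np.round(L(p,s_['tool_pos'][None])*1e3,1),"tooly-yaw rel",round(np.arctan2(R[1,1],R[0,1])-p[2],4),"zax",R[:,2].round(4),"F",s_['wrist_force'].round(2),"gap",round(s_['finger_gap'],4))
E
python3 st.py
```

```text
t 1.975 L mm [[-154.6   31.3  203.1]] tooly-yaw rel -0.0002 zax [-3.e-04  2.e-04 -1.e+00] F [0.65 0.05 0.51] gap 0.0006
```

Request:
{"fn": "jog_arm", "kwargs": {"motion": [-46,25.5,0,0,0,-46,25.5,0,0,0,-46,25.5,0,0,0,-46,25.5,0,0,0,-46,25.5,0,0,0,-43,25.5,40,0,0,0,0,50,0,0,0,0,50,0,0,0,0,30,0,0,0,0,0,0,0]}}

```text
time_s: 3.22
tool_pos: [0.5658, -0.1465, 0.0405]
tcp_rot: [0.715, 0.7, -0.002, -0.004]
wrist_force: [0.6, 0.4, 0.6]
finger_gap: 0.0007
```

```bash
python3 st.py; python3 - <<'E'
from h import *
a=save("top","pics/top1.png")[130:220,220:340]; b=save("scene","pics/scene1.png")[155:265,195:315]
cv2.imwrite("pics/c1.png",np.hstack([cv2.resize(a,(400,300),interpolation=2),cv2.resize(b,(327,300),interpolation=2)]))
E
```

```text
t 3.225 L mm [[  -5.4 -238.2   30.5]] tooly-yaw rel -0.0003 zax [-0.0078  0.0029 -1.    ] F [0.61 0.36 0.57] gap 0.0007
```

View pics/c1.png

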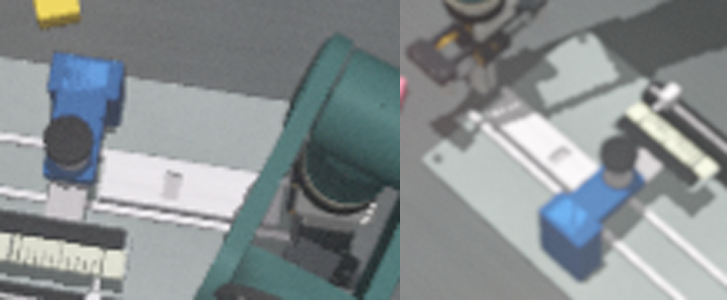

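The fingers stand behind the bar's tail, which is at about crop (255,205) in the left half. Next I lower slightly and push, slowing down at the end.

Request:
{"fn": "jog_arm", "kwargs": {"motion": [0,5,9,0,0,8,0,0,0,0,6,0,0,0,0,4,0,0,0,0,4,0,0,0,0,4,0,0,0,0,0,0,0,0,0]}}

```text
time_s: 4.2
tool_pos: [0.5743, -0.1217, 0.0357]
tcp_rot: [0.714, 0.7, 0.0, 0.0]
wrist_force: [0.5, -0.9, 0.7]
finger_gap: 0.0006
```

```bash
python3 st.py
```

```text
t 4.2 L mm [[   2.6 -213.2   25.7]] tooly-yaw rel -0.0001 zax [ 5.e-04 -4.e-04 -1.e+00] F [ 0.55 -0.91  0.74] gap 0.0006
```

Request:
{"fn": "jog_arm", "kwargs": {"motion": [8,-1,3,0,0,8,-1,0,0,0,8,0,0,0,0,8,0,0,0,0,8,0,0,0,0,8,0,0,0,0,8,0,0,0,0,8,0,0,0,0,6,0,0,0,0,4,0,0,0,0]}}

```text
time_s: 5.45
tool_pos: [0.5736, -0.0471, 0.0324]
tcp_rot: [0.714, 0.7, -0.0, -0.0]
wrist_force: [0.3, -4.8, 2.6]
finger_gap: 0.0005
```

Request:
{"fn": "jog_arm", "kwargs": {"motion": [4,0,0,0,0,4,0,0,0,0,4,0,0,0,0,4,0,0,0,0,0,0,0,0,0,0,0,0,0,0]}}

```text
time_s: 6.2
tool_pos: [0.5737, -0.0307, 0.0319]
tcp_rot: [0.714, 0.7, 0.0, -0.001]
wrist_force: [1.2, -1.0, 1.3]
finger_gap: 0.0005
```

```bash
python3 st.py
```

```text
t 6.2 L mm [[   0.2 -122.3   21.9]] tooly-yaw rel -0.0001 zax [-8.0e-04  1.7e-03 -1.0e+00] F [ 1.19 -1.03  1.27] gap 0.0005
```

```bash
python3 - <<'E'
from h import *
a=save("top","pics/top2.png")[150:210,175:275]; b=save("scene","pics/scene2.png")[200:280,230:330]
cv2.imwrite("pics/c2.png",np.hstack([cv2.resize(a,(400,240),interpolation=2),cv2.resize(b,(400,320),interpolation=2)[:240]]) if 0 else np.vstack([cv2.resize(a,(600,360),interpolation=2)[:280],cv2.resize(b,(600,480),interpolation=2)[:320]]))
E
```

```text
(no output)
```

View pics/c2.png

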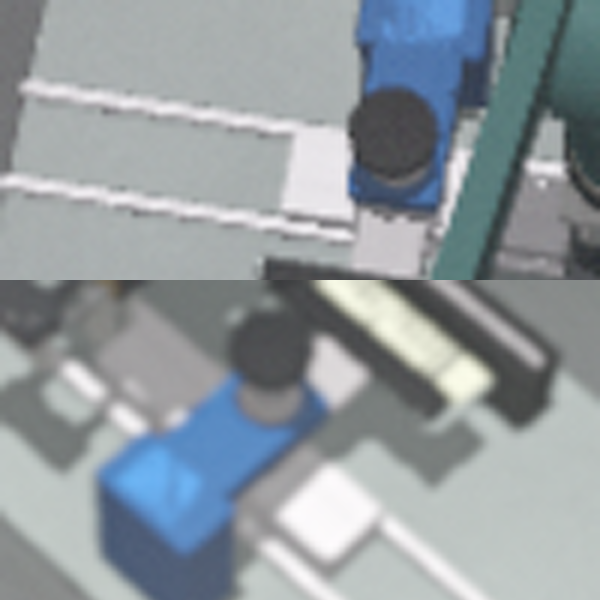

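```bash
python3 - <<'E'
from fit import *
p=np.load("p.npy"); tt=lambda q:np.array(q)/6+[175,150]-.42
print(L(p,ray("top",tt([[296,127],[285,209],[290.5,168]])-p[7:9],.04))*1e3)
print("pad",L(p,ray("top",tt([[393,133]])-p[7:9],.168))*1e3)
q=lambda P:(proj("scene",W(p,P))+p[9:11]-[230,200]+.42)*6+[0,280]
print(q([[.022,.0657,.03],[-.022,.0657,.03],[.022,.0657,0],[-.022,.0657,0]]))
E
```

```text
[[ 24.30144238  67.58336083  30.        ]
 [-22.92919278  65.14264042  30.        ]
 [  0.5926635   66.35325779  30.        ]]
pad [[ -1.7609621    0.44380986 158.        ]]
[[325.39948252 563.63001434]
 [380.99999653 512.29591719]
 [322.81461764 588.01528884]
 [377.57027366 537.25945185]]
```

The bar's +y end is at local y ≈ 66 mm in both views, so the keyway is still 4 mm short of the probe. I'll push 4 mm more.

Request:
{"fn": "jog_arm", "kwargs": {"motion": [2,0,0,0,0,2,0,0,0,0,0,0,0,0,0,0,0,0,0,0]}}

```text
time_s: 6.8
tool_pos: [0.5737, -0.0271, 0.0322]
tcp_rot: [0.714, 0.7, 0.0, -0.001]
wrist_force: [-1.2, -0.6, 0.1]
finger_gap: 0.0004
```

```bash
python3 st.py
```

```text
t 6.8 L mm [[ 1.000e-01 -1.186e+02  2.220e+01]] tooly-yaw rel -0.0002 zax [-9.e-04  1.e-03 -1.e+00] F [-1.2  -0.62  0.05] gap 0.0004
```

Request:
{"fn": "jog_arm", "kwargs": {"motion": [-15,0,0,0,0,-20,0,-5,0,0,0,0,-50,0,0,0,0,-50,0,0,0,0,-50,0,0,0,0,-20,0,0,0,0,0,0,0]}}

```text
time_s: 7.68
tool_pos: [0.5745, -0.064, 0.2105]
tcp_rot: [0.715, 0.699, 0.002, 0.002]
wrist_force: [0.2, -0.4, -0.1]
finger_gap: 0.0006
```

```bash
python3 st.py; python3 - <<'E'
from fit import *
p=np.load("p.npy")
for n,k in(("top",7),("scene",9)):
    g=cv2.cvtColor(save(n,f"pics/{n}3.png"),6).astype(np.float32)
    for z,ys,nm in((.03,np.arange(45,100,1.),"barend"),):
      for x in(-.012,-.004,.004,.012):
        uv=proj(n,W(p,np.c_[np.full(len(ys),x),ys/1e3,np.full(len(ys),z)]))+p[k:k+2]
        v=cv2.remap(g,uv[:,:1].astype('f4'),uv[:,1:].astype('f4'),1)[:,0]
        print(n,nm,x,v[::3].astype(int), "steepest",ys[np.argmin(np.gradient(v))])
E
```

```text
t 7.675 L mm [[   1.7 -155.6  200.5]] tooly-yaw rel -0.0015 zax [ 0.0058 -0.0011 -1.    ] F [ 0.22 -0.37 -0.06] gap 0.0006
top barend -0.012 [229 230 229 228 229 229 229 229 223 204 179 173 173 174 173 172 172 173
 173] steepest 73.0
top barend -0.004 [229 229 228 228 227 228 228 228 226 195 177 173 172 172 172 172 174 173
 172] steepest 71.0
top barend 0.004 [231 230 230 230 229 229 230 230 223 202 180 172 172 171 171 172 174 175
 175] steepest 72.0
top barend 0.012 [230 230 230 230 230 230 230 230 224 196 175 172 171 169 169 172 173 175
 171] steepest 70.0
scene barend -0.012 [247 248 247 247 248 248 247 239 213 180 158 172 183 188 191 189 189 185
 188] steepest 70.0
scene barend -0.004 [247 247 246 247 247 248 246 237 212 174 155 163 183 193 195 194 194 195
 196] steepest 70.0
scene barend 0.004 [250 249 249 249 249 249 248 238 212 174 152 164 183 193 195 195 195 195
 195] steepest 71.0
scene barend 0.012 [250 249 249 250 249 250 248 242 213 176 152 162 182 193 195 195 195 195
 195] steepest 71.0
```

The bar's end now reads about 71 mm against a nominal 70, so the keyway is centred to about 1 mm. Next I go over the pad.

Request:
{"fn": "jog_arm", "kwargs": {"motion": [40,-1,0,0,0,45,-1,0,0,0,45,0,0,0,0,25.5,0,0,0,0,0,0,15,0,0,0,0,8,0,0,0,0,0,0,0]}}

```text
time_s: 8.65
tool_pos: [0.5737, 0.0916, 0.1821]
tcp_rot: [0.715, 0.699, -0.002, -0.001]
wrist_force: [-0.9, -0.5, 1.1]
finger_gap: 0.0005
```

```bash
python3 st.py
```

```text
t 8.65 L mm [[-2.400e+00 -1.000e-01  1.721e+02]] tooly-yaw rel -0.002 zax [-4.1e-03 -5.0e-04 -1.0e+00] F [-0.93 -0.53  1.13] gap 0.0005
```

Request:
{"fn": "jog_arm", "kwargs": {"motion": [0,1,6,0,0,0,0,4,0,0,0,0,4,0,0,0,0,3,0,0,0,0,0,0,0,0,0,0,0,0]}}

```text
time_s: 9.4
tool_pos: [0.5759, 0.0928, 0.1678]
tcp_rot: [0.715, 0.7, 0.0, 0.0]
wrist_force: [0.9, -2.3, 2.0]
finger_gap: 0.0004
```

```bash
python3 st.py
```

```text
t 9.4 L mm [[ -0.2   1.3 157.8]] tooly-yaw rel -0.0003 zax [ 9.e-04 -1.e-04 -1.e+00] F [ 0.9  -2.33  2.05] gap 0.0004
```

Request:
{"fn": "jog_arm", "kwargs": {"motion": [-1,0,2,0,0,0,0,2,0,0,0,0,0,0,0]}}

```text
time_s: 9.78
tool_pos: [0.5758, 0.0927, 0.1634]
tcp_rot: [0.714, 0.7, 0.001, -0.0]
wrist_force: [1.0, 1.2, 2.5]
finger_gap: 0.0003
```

Request:
{"fn": "jog_arm", "kwargs": {"motion": [0,0,2,0,0,0,0,2,0,0,0,0,0,0,0]}}

```text
time_s: 10.15
tool_pos: [0.5756, 0.0922, 0.1594]
tcp_rot: [0.714, 0.7, 0.0, -0.0]
wrist_force: [0.8, 2.0, 3.5]
finger_gap: 0.0006
```

Request:
{"fn": "jog_arm", "kwargs": {"motion": [0,0,2,0,0,0,0,2,0,0,0,0,0,0,0]}}

```text
time_s: 10.52
tool_pos: [0.5756, 0.0922, 0.1561]
tcp_rot: [0.714, 0.7, 0.0, 0.0]
wrist_force: [1.2, 1.4, 6.2]
finger_gap: 0.0003
```

Request:
{"fn": "jog_arm", "kwargs": {"motion": [0,0,2,0,0,0,0,2,0,0,0,0,0,0,0]}}

```text
time_s: 10.9
tool_pos: [0.5756, 0.0922, 0.1523]
tcp_rot: [0.714, 0.7, 0.0, 0.0]
wrist_force: [-0.8, 2.0, 4.6]
finger_gap: 0.0003
```

Request:
{"fn": "jog_arm", "kwargs": {"motion": [0,0,2,0,0,0,0,2,0,0,0,0,0,0,0]}}

```text
time_s: 11.28
tool_pos: [0.5756, 0.0922, 0.1484]
tcp_rot: [0.714, 0.7, 0.001, 0.0]
wrist_force: [0.3, 2.0, 5.6]
finger_gap: 0.0003
```

Request:
{"fn": "jog_arm", "kwargs": {"motion": [0,0,1,0,0,0,0,1,0,0,0,0,0,0,0]}}

```text
time_s: 11.65
tool_pos: [0.5757, 0.0922, 0.1466]
tcp_rot: [0.714, 0.7, 0.001, 0.0]
wrist_force: [-0.4, 2.5, 7.0]
finger_gap: 0.0005
```

Request:
{"fn": "jog_arm", "kwargs": {"motion": [0,0,1,0,0,0,0,1,0,0,0,0,0,0,0]}}

```text
time_s: 12.02
tool_pos: [0.5757, 0.0922, 0.1462]
tcp_rot: [0.714, 0.7, 0.001, 0.0]
wrist_force: [-1.6, 2.1, 12.3]
finger_gap: 0.0001
```

Request:
{"fn": "jog_arm", "kwargs": {"motion": [0,0,1,0,0,0,0,0,0,0]}}

```text
time_s: 12.28
tool_pos: [0.5757, 0.0922, 0.1462]
tcp_rot: [0.714, 0.7, 0.001, 0.001]
wrist_force: [-3.4, 2.0, 14.5]
finger_gap: 0.0007
```

Request:
{"fn": "jog_arm", "kwargs": {"motion": [0,0,-4,0,0,0,0,-8,0,0,0,0,-8,0,0,0,0,-10,0,0,0,0,-30,0,0,0,0,-30,0,0,-50,0,0,0,0.5,-50,0,0,0,0.5,-50,0,0,0,0.5,0,0,0,0,0.5]}}

```text
time_s: 13.52
tool_pos: [0.5714, -0.0618, 0.2314]
tcp_rot: [0.717, 0.698, -0.002, -0.001]
wrist_force: [0.3, 0.8, 0.6]
finger_gap: 0.0373
```

```bash
python3 st.py; python3 - <<'E'
from fit import *
p=np.load("p.npy")
a=save("top","pics/top4.png"); b=save("scene","pics/scene4.png")
out=[]
# rectified view of the scale plane: rows x -145..-85, cols y 80..-80, z=.0745
Y,X=np.meshgrid(np.arange(.08,-.08,-.0002),np.arange(-.085,-.16,-.00025)); 
for n,im,k in(("top",a,7),("scene",b,9)):
    uv=(proj(n,W(p,np.c_[X.ravel(),Y.ravel(),np.full(X.size,.0745)]))+p[k:k+2]).astype('f4').reshape(X.shape+(2,))
    out.append(cv2.remap(im,uv[...,0],uv[...,1],cv2.INTER_CUBIC))
cv2.imwrite("pics/c4.png",np.vstack(out)); print(out[0].shape)
E
```

```text
t 13.525 L mm [[  -1.5 -153.4  221.4]] tooly-yaw rel -0.0061 zax [-0.0033 -0.0014 -1.    ] F [0.27 0.84 0.62] gap 0.0373
(300, 800, 3)
```

View pics/c4.png

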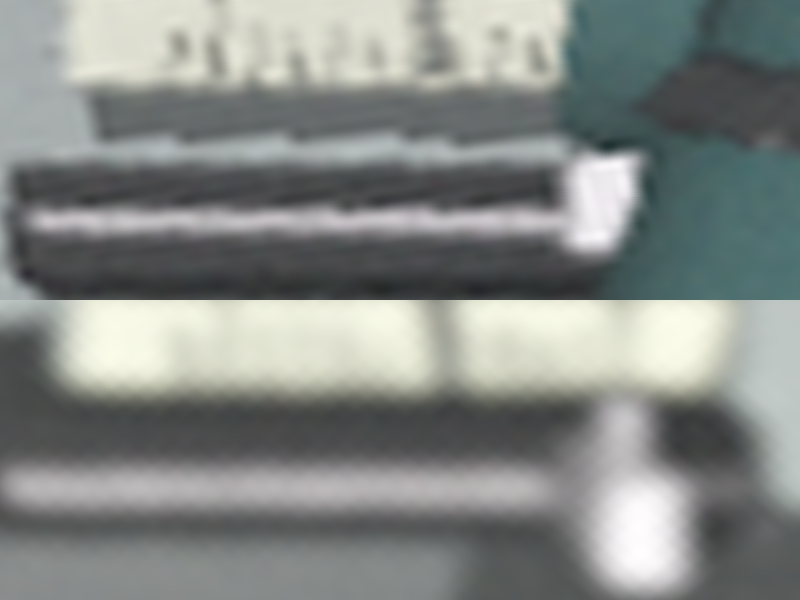

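The rectified views (top camera above, scene below) show the pointer at column ~435–443, so y ≈ −7 to −8.6 mm. The marker's finger is at column ~625 in the scene view, so y ≈ −45 mm. I'll refine the pointer by differencing against the first pictures.

```bash
cat > rect.py <<'E'
from fit import *
p=np.load("p.npy"); ys=np.arange(.08,-.08,-.0002)
def prof(n,im,x0,x1,z):
    k=7 if n=="top" else 9
    Y,X=np.meshgrid(ys,np.arange(x0,x1,-.0005))
    uv=(proj(n,W(p,np.c_[X.ravel(),Y.ravel(),np.full(X.size,z)]))+p[k:k+2]).astype('f4').reshape(X.shape+(2,))
    return cv2.remap(cv2.cvtColor(im,6).astype('f4'),uv[...,0],uv[...,1],cv2.INTER_LINEAR).mean(0)
def peak(v,lo=-.07,hi=.075,w=.006):
    m=(ys>lo)&(ys<hi); i=np.flatnonzero(m)[np.argmax(v[m])]; y=ys[i]
    for _ in range(5):
        s=abs(ys-y)<w; q=np.clip(v[s],0,None); y=(q*ys[s]).sum()/q.sum()
    return round(y*1e3,2), round(v[i],1)
E
python3 - <<'E'
from rect import *
for n in("top","scene"):
    a,b=cv2.imread(f"pics/{n}0.png"),cv2.imread(f"pics/{n}4.png")
    for x0,x1 in((-.084,-.092),(-.09,-.098),(-.096,-.103)):
        d=prof(n,a,x0,x1,.0745)-prof(n,b,x0,x1,.0745); print(n,x0,"new",peak(d,-.03,.03),"old",peak(-d,.02,.072))
    a=cv2.imread(f"pics/{n}0.png")
    print("finger",[peak(prof(n,a,x,x-.004,.0745)-prof(n,a,x,x-.004,.0745).min(),-.06,-.025,.005) for x in(-.112,-.115,-.118)])
E
```

```text
top -0.084 new (np.float64(-6.13), np.float32(63.9)) old (np.float64(45.33), np.float32(63.0))
top -0.09 new (np.float64(-6.48), np.float32(60.7)) old (np.float64(45.93), np.float32(31.2))
top -0.096 new (np.float64(-6.82), np.float32(71.3)) old (np.float64(45.68), np.float32(27.3))
finger [(np.float64(-41.22), np.float32(98.2)), (np.float64(-41.32), np.float32(91.7)), (np.float64(-41.58), np.float32(80.7))]
scene -0.084 new (np.float64(-8.17), np.float32(55.0)) old (np.float64(42.34), np.float32(40.9))
scene -0.09 new (np.float64(-8.55), np.float32(56.2)) old (np.float64(41.9), np.float32(24.6))
scene -0.096 new (np.float64(-8.91), np.float32(52.0)) old (np.float64(41.51), np.float32(15.3))
finger [(np.float64(-44.67), np.float32(110.9)), (np.float64(-44.48), np.float32(111.7)), (np.float64(-44.26), np.float32(106.9))]
```

Request:
{"fn": "jog_arm", "kwargs": {"motion": [0,0,0,-0.174,0.5,0,0,0,-0.174,0.5,0,0,0,-0.174,0.5,0,0,0,-0.174,0.5,0,0,0,-0.174,0.5,0,0,0,-0.174,0.5,0,0,0,-0.174,0.5,0,0,0,-0.174,0.5,0,0,0,-0.174,0.5,0,0,0,0,0.5]}}

```text
time_s: 14.88
tool_pos: [0.5723, -0.0566, 0.2322]
tcp_rot: [0.013, 1.0, 0.0, -0.0]
wrist_force: [0.4, 0.0, -0.8]
finger_gap: 0.047
```

Request:
{"fn": "jog_arm", "kwargs": {"motion": [34,27,0,0,0.5,34,27,0,0,0.5,34,28,0,0,0.5,33,28,0,0,0.5,0,0,0,0,0.5,0,0,0,0,0.5]}}

```text
time_s: 15.62
tool_pos: [0.4406, 0.0556, 0.2326]
tcp_rot: [0.013, 1.0, -0.0, 0.0]
wrist_force: [1.0, 0.8, 0.0]
finger_gap: 0.0468
```

```bash
python3 st.py
```

```text
t 15.625 L mm [[-134.7  -38.8  222.6]] tooly-yaw rel 1.5652 zax [ 8.e-04 -4.e-04 -1.e+00] F [0.98 0.83 0.01] gap 0.0468
```

Both cameras agree that the marker must travel about +35 mm. I'll descend onto its grip.

Request:
{"fn": "jog_arm", "kwargs": {"motion": [2,-4,40,-0.005,0.5,0,0,45,0,0.5,0,0,40,0,0.5,0,0,14,0,0.5,0,0,10,0,0.5,0,0,0,0,0.5,0,0,0,0,0.5]}}

```text
time_s: 16.5
tool_pos: [0.4394, 0.0514, 0.085]
tcp_rot: [0.01, 1.0, 0.0, 0.001]
wrist_force: [-0.3, 1.2, 0.2]
finger_gap: 0.0472
```

```bash
python3 st.py; python3 - <<'E'
from h import *
a=save("top","pics/top5.png")[165:255,190:310]; b=save("scene","pics/scene5.png")[155:265,235:355]
cv2.imwrite("pics/c5.png",np.hstack([cv2.resize(a,(400,300),interpolation=2),cv2.resize(b,(327,300),interpolation=2)]))
E
```

```text
t 16.5 L mm [[-135.8  -43.    75. ]] tooly-yaw rel 1.5706 zax [ 3.e-03  1.e-04 -1.e+00] F [-0.33  1.23  0.24] gap 0.0472
```

View pics/c5.png

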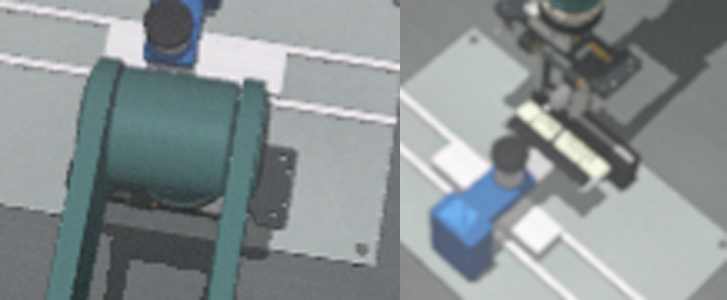

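The fingers straddle the marker, at scene crop (555,105). I'll close gently.

Request:
{"fn": "jog_arm", "kwargs": {"motion": [0,0,0,0,0.1,0,0,0,0,0.1,0,0,0,0,0.1,0,0,0,0,0.1,0,0,0,0,0.1], "squeeze": 10}}

```text
time_s: 17.23
tool_pos: [0.4382, 0.0516, 0.0835]
tcp_rot: [0.01, 1.0, 0.0, -0.0]
wrist_force: [-0.2, 0.7, -0.5]
finger_gap: 0.0138
```

```bash
python3 st.py
```

```text
t 17.225 L mm [[-137.   -42.8   73.5]] tooly-yaw rel 1.5708 zax [ 0.e+00  4.e-04 -1.e+00] F [-0.17  0.67 -0.46] gap 0.0138
```

Request:
{"fn": "jog_arm", "kwargs": {"motion": [0,4,0,0,0.1,0,6,0,0,0.1,0,6,0,0,0.1,0,6,0,0,0.1,0,6,0,0,0.1,0,4,0,0,0.1,0,3,0,0,0.1,0,0,0,0,0.1,0,0,0,0,0.1]}}

```text
time_s: 18.35
tool_pos: [0.439, 0.087, 0.0835]
tcp_rot: [0.01, 1.0, 0.001, 0.0]
wrist_force: [0.2, 1.2, 1.1]
finger_gap: 0.0142
```

```bash
python3 st.py; python3 - <<'E'
from rect import *
im=save("scene","pics/scene6.png")
for x in(-.09,-.096): 
    v=prof("scene",im,x,x-.007,.0745); print("ptr",peak(np.median(v)-v,-.03,.02))
print([peak(prof("scene",im,x,x-.004,.0745)-prof("scene",im,x,x-.004,.0745).min(),-.03,.02,.005) for x in(-.112,-.115,-.118)])
E
```

```text
t 18.35 L mm [[-137.    -7.4   73.5]] tooly-yaw rel 1.5708 zax [ 1.0e-04  1.5e-03 -1.0e+00] F [0.2  1.17 1.1 ] gap 0.0142
ptr (np.float64(-8.77), np.float32(56.5))
ptr (np.float64(-9.56), np.float32(48.2))
[(np.float64(-9.66), np.float32(104.7)), (np.float64(-9.69), np.float32(100.0)), (np.float64(-9.24), np.float32(81.6))]
```

Request:
{"fn": "jog_arm", "kwargs": {"motion": [0,0,0,0,0.4,0,0,0,0,0.4,0,0,0,0,0.4,0,0,-30,0,0.4,0,0,-50,0,0.4,0,0,-50,0,0.4,0,-50,-10,0,0.4,0,-55,0,0,0.4,0,-55,0,0,0.4,0,-55,0,0,0.4]}}

```text
time_s: 19.65
tool_pos: [0.4343, -0.1302, 0.2236]
tcp_rot: [0.01, 1.0, -0.0, 0.0]
wrist_force: [0.5, 0.1, -0.8]
finger_gap: 0.0375
```

Request:
{"fn": "jog_arm", "kwargs": {"motion": [0,-50,0,0,0.4,0,-40,0,0,0.4,0,0,0,0,0.4,0,0,0,0,0.4]}}

```text
time_s: 20.15
tool_pos: [0.4326, -0.2181, 0.2233]
tcp_rot: [0.01, 1.0, 0.0, -0.0]
wrist_force: [-1.0, 0.5, 0.5]
finger_gap: 0.0373
```

```bash
python3 st.py; python3 - <<'E'
from rect import *
out=[]
for n in("top","scene"):
    im=save(n,f"pics/{n}7.png"); k=7 if n=="top" else 9
    for x in(-.09,-.096):
        v=prof(n,im,x,x-.007,.0745); print(n,"ptr",peak(np.median(v)-v,-.03,.02))
    print([peak(prof(n,im,x,x-.004,.0745)-prof(n,im,x,x-.004,.0745).min(),-.03,.02,.005) for x in(-.112,-.115,-.118)])
    Y,X=np.meshgrid(np.arange(.08,-.08,-.0002),np.arange(-.085,-.16,-.00025))
    uv=(proj(n,W(p,np.c_[X.ravel(),Y.ravel(),np.full(X.size,.0745)]))+p[k:k+2]).astype('f4').reshape(X.shape+(2,))
    out.append(cv2.remap(im,uv[...,0],uv[...,1],cv2.INTER_CUBIC))
cv2.imwrite("pics/c7.png",np.vstack(out))
E
```

```text
t 20.15 L mm [[-137.1 -312.5  213.3]] tooly-yaw rel 1.5706 zax [-2.e-04  9.e-04 -1.e+00] F [-0.96  0.51  0.49] gap 0.0373
top ptr (np.float64(-6.28), np.float32(56.0))
top ptr (np.float64(-7.24), np.float32(61.5))
[(np.float64(-6.34), np.float32(107.1)), (np.float64(-6.5), np.float32(99.4)), (np.float64(-6.54), np.float32(86.0))]
scene ptr (np.float64(-8.77), np.float32(56.5))
scene ptr (np.float64(-9.58), np.float32(48.0))
[(np.float64(-9.62), np.float32(111.2)), (np.float64(-9.68), np.float32(120.3)), (np.float64(-9.48), np.float32(110.9))]
```

View pics/c7.png

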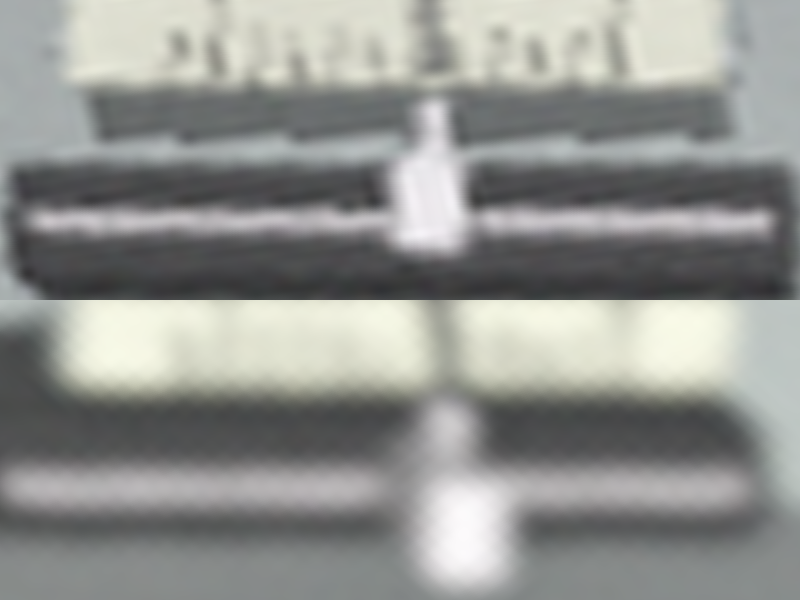

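The marker's finger now stands in line with the pointer: columns ~432 and ~431 in the top view, ~448 and ~446 in the scene view. The measured offsets are +0.5 and −0.3 mm. Before handing in I'll check the bar's end numerically.

```bash
python3 - <<'E'
from rect import *
for n in("top","scene"):
    v=prof(n,cv2.imread(f"pics/{n}7.png"),.01,-.01,.03); m=(ys>.055)&(ys<.08); g=-np.gradient(v,ys); print(n,"bar end",ys[m][np.argmax(g[m])])
    for z in(.158,.128):
        print(n,"pad",z,(prof(n,cv2.imread(f"pics/{n}7.png"),.005,-.005,z)<75).sum()*.2, (prof(n,cv2.imread(f"pics/{n}0.png"),.005,-.005,z)<75).sum()*.2)
print(bot.sign_off())
E
```

```text
top bar end 0.07139999999999976
top pad 0.158 0.0 25.6
top pad 0.128 0.0 11.600000000000001
scene bar end 0.07059999999999973
scene pad 0.158 0.0 0.0
scene pad 0.128 0.0 0.0
the job is handed in; nothing more can be done
None
```

The pad-height check inside that script was inconclusive (a brightness-threshold test that didn't work), so I'll compare the saved pictures properly for the report.

```bash
python3 - <<'E'
import cv2,numpy as np
from h import proj
from fit import W
p=np.load("p.npy")
for n in("top","scene"):
    a,b=cv2.imread(f"pics/{n}0.png"),cv2.imread(f"pics/{n}7.png")
    u,v=proj(n,W(p,[[0,0,.158]]))[0].astype(int)
    t=a[v-10:v+11,u-10:u+11]; r=cv2.matchTemplate(b[v-22:v+23,u-22:u+23],t,cv2.TM_CCOEFF_NORMED); _,m,_,l=cv2.minMaxLoc(r)
    e=proj(n,W(p,[[0,0,.158],[0,0,.128]])); print(n,"shift",np.array(l)-12,"score",round(m,3),"30 mm press would be",(e[1]-e[0]).round(1))
E
```

```text
the job is handed in; nothing more can be done
```

I carried out every step and handed the job in at about 20 s; no verdict was reported.

- **Bar:** I slid it about 97 mm, and the keyway is about 1 mm past the probe's axis. The bar's far end last read 71.4 mm (top camera) and 70.6 mm (scene camera), against 70 nominal.
- **Press:** I pressed the pad until the foot stopped hard, at about 29.8 mm of travel with 12–14.5 N on the wrist. The extra probe force came in only at about 17–20 mm of travel. The pointer moved about 51 mm, which means a depth of about 9 mm and a probe in the pocket, not on the solid top. I then lifted off.
- **Marker:** I gripped it and slid it about 35 mm. With the arm clear, the last views put its finger within about 0.5 mm of the pointer: +0.5 mm in the top camera, −0.3 mm in the scene camera.

**Checks that failed or disagreed:**
- My last check that the pad was back up gave nothing usable, because the brightness threshold was wrong. A repeat on the saved pictures could not run after hand-in. That the head sprang back is inferred: the pointer lined up with the scale at its raised height, and nothing was touching the pad.
- Absolute y readings from the two cameras differ by 2–3 mm, so I aligned the marker by comparing it with the pointer within each camera.
- I did not check the can, screwdriver and square separately at the end; the arm did not go near them.

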